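# Aim the spot lamp at the board and hold the exposure dial

### The arm

A 6-joint arm with a two-finger parallel gripper is mounted at the origin on a cart in front of the work surface, level with it; the furniture and walls round the work are solid. World frame = base frame: x ahead of the robot, y to its left, z up, the work surface at z = 0. Lengths are in mm, angles in rad, forces in N, time in s.
With the tool pointing down it reaches from about 350 to 775 mm from the base axis. Payload 7.3 kg.
Tool frame: the origin (TCP) lies midway between the tips of the shut fingers; the grasp point (between the pads) lies 19 mm behind it; z points along the fingers, y is the line along which they close (so a half turn about z gives the same grasp; the last joint's range is limited). The gripper opens to 92 mm and grips with 3 to 60 N. Pads are 19 mm wide; open, the fingers measure 130 mm over their backs; the gripper's body (75 mm by 190 mm) begins 47 mm behind the grasp point.
Start: joints at [-1.398, 0.342, 1.524, -0, 1.275, -0.146], TCP at [164.572, -498.559, 226.741] pointing down, gripper open.
Joint ranges: [-2.53, 2.53], [-0.77, 2.02], [0.04, 2.7], [-1, 4.14], [0.28, 2.66], [-3.11, 3.11]. Speed limits (rad/s): [2.57, 2.57, 3.14, 3.14, 3.14, 3.14].

### API

Orientations are given as [roll, pitch, yaw] about the fixed x, y, z axes, in that order (R = Rz(yaw) Ry(pitch) Rx(roll)).
In Python, from plant import bot gives the robot as it stands.
- The arm moves only by the tool jog_arm, never from a script. Its arguments are lists of equal length, an entry for each row: "dp": the shift along the tool's x, y, z in m, a list of three; "twist": the turn about the tool's z in degrees. A call has 1 to 10 rows; each row shifts and turns the commanded pose from where the row before left it, along the tool's axes as they then stand; what a row does not reach is not made up. A row lasts 1/8 s, in which the tool goes at most 62.5 mm and 10.7 degrees, less where a joint would pass 70% of its speed; a pose out of reach is approached as far as the arm can. A call is refused whole if a number of a shift passes 0.0625 or a number of a turn 10.7, either way. A call with a gripper value outside its range is refused whole. "jaw" is the finger opening in m, from 0 to 0.0918, set as the call begins (left out, the last holds). The fingers move at their own pace and stop on an object; the grip force is fixed at half the most. Time passes only in rows, so rows that do not move let the fingers close. It gives the time, the measured TCP pose, the force, the opening and the grip force at its end, in the units of the state.
- bot.get_obs(): the state, without advancing time (a new reading comes with each control period).
- bot.capture(name): name is "scene" or "top" or "wrist"; returns the picture (400x640x3 uint8, blue, green, red); there is no depth.
- bot.camera_params(name): a dict with "fx", "fy", "cx", "cy" (pixels), "R" (3x3) and "t" (3): a world point X has camera coordinates R X + t. Camera axes: x right, y down, z forward; pixel columns grow to the right and rows downward; lengths in mm; the calibration is good to about 2 mm. The wrist camera is an equidistant fisheye: a pixel r from the principal point sees the ray r / f radians off the axis. A picture is of the moment at which its call begins: read the wrist's pose just before it. camera_params takes no time and is no camera call; for the wrist camera it gives the pose at the moment of the call.
- bot.close_job(): hands the job in; it is judged then, once.
Trained networks look in the newest picture that a camera, given by its name, has taken for a name from the list of things; names that differ only in an ending like _2 or _b are one class to them, and where a whole thing is asked for, a point or a joint stands for the part that bears it (a point fixed in the world has none). Each returns a list of dicts, best first, with "confidence" (0 to 1); they miss things now and then, are a little off and sometimes report something else, mostly with a low value. They report only what shows in the picture. A call takes as long as a camera call. They do not tell look-alikes from the thing itself.
- bot.find_in(camera, label): "bbox" ([centre column, centre row, width, height] in pixels, round what is visible of it).
- bot.masks_of(camera, label): "pixels" (400x640 bool, what is visible of it) and "bbox" ([centre column, centre row, width, height] in pixels, round what is visible of it).
The state is a dict: "time": time; "joint_positions": joint angles; "dq": joint speeds; "tau": joint torques, N m; "tool_pos": TCP position; "tcp_rot": TCP orientation; "contact_force": force on the tool from outside, world axes, zero at the start; "moment": the same for the moment, N m; "grip_width": finger opening in mm; "finger_force": force on a finger pad.
Only numpy, scipy, OpenCV 4.12 (cv2) and the standard library are available. Lean on these libraries where they do the work, as an engineer would, in place of code of your own. Each camera call takes 0.05 s, during which the arm holds its last target. There are 200 camera calls.

### The job

Swivel and tilt the white curing lamp by its red ball handle so that it points straight at the middle of the green circuit board on its white carrier plate, which must stay where it lies. Then turn the red spring-return dial of the grey timer clockwise, past the first two clicks to the third (the mark with three dots), and keep it there: the dial springs back if let go, so finish with the gripper still holding it at the third click. Leave the other things on the bench alone.

Things in the scene. Friction and masses are not known exactly. Their poses are not given: they have to be found in the camera images.
- spot_lamp: Fixed lamp stand: round dark foot 96 mm across and 20 mm high with an upright steel post 16 mm thick. Origin: centre of the foot's underside, on the swivel axis. At yaw 0 its front looks along -x.
- lamp_swivel (a joint): Swivel of the lamp head about the vertical post axis, rad, -0.3 to 2.6, counter-clockwise from above positive; at 0 the lamp shines towards the stand's own -x, at pi/2 towards the stand's -y. Stiff friction (0.15 N m): it stays where it is left.
- lamp_tilt (a joint): Tilt of the lamp head about the level axis through lamp_pivot, rad, 0 (level) to 1.2; it grows as the nose goes down and the tail with its ball goes up. Stiff friction (0.12 N m): it stays where it is left. The start is 0 to 0.2.
- lamp_pivot (a point): Point where swivel and tilt axes cross, 120 mm above the bench over the middle of the foot, in the middle of the barrel. Its frame turns with the lamp head: the lamp shines along its -x, its y is the tilt axis. White barrel 34 mm thick from 45 mm behind the pivot to 63 mm ahead of it, then a black hood 44 mm across to 88 mm ahead (that end, with the violet lens, is the nose). The yoke is 62 mm wide across the pivot.
- lamp_ball (a point): Centre of the red ball handle, 22 mm in diameter, on a thin stem (8 mm) 85 mm behind the pivot, on the barrel's axis. Pinch it level across the barrel from above and carry it on the sphere of 85 mm radius about lamp_pivot; the ball turns between the pads as the lamp tilts.
- carrier: Loose white carrier plate 76 x 106 x 6 mm with four short steel corner posts, lying flat on the bench near the lamp, about 0.3 kg; the green circuit board (60 x 90 mm, 13 mm high with its parts) is fixed on top of it. Origin: middle of the underside.
- board_middle (a point): Middle of the green board's upper face, 8 mm above the bench: the point to aim at.
- timer: Fixed grey timer case 110 x 120 mm with a black top face 45 mm above the bench, carrying the dial in its middle. Origin: middle of its underside. A short white line (rest) lies from the dial to its +x, then tick marks with one, two and three dots 0.4, 0.8 and 1.2 rad clockwise from it.
- dial (a joint): Dial of the timer on a vertical axis, rad, clockwise from above positive: 0 at rest, clicks at 0.4, 0.8 and 1.2, stop at 1.38. A spring drives it back to 0 from anywhere (0.03 N m at rest, 0.09 N m at the third click), and the clicks add or take off 0.025 N m; no click holds it.
- dial_grip (a point): On the dial's axis at the top of its red grip bar, 81.5 mm above the bench. The bar is 42 mm long, 11 mm wide and 26 mm high and stands on a grey disc of 46 mm diameter whose top is 55 mm above the bench. Its yaw turns with the dial: the bar lies along its x, a white line on top points to its +x (the pointer).
- side_cutters: Loose red side cutters, 52 x 131 x 12 mm, at the left; leave alone. Origin: middle of the underside.
- solder_reel: Loose solder reel, 60 mm across, 50 mm high, at the back; leave alone. Origin: middle of the underside.
- tape_amber: Loose roll of amber tape, 64 mm across, 19 mm high, at the back; leave alone. Origin: middle of the underside.
- driver_red: Loose red screwdriver, 179 mm long, at the left; leave alone. Origin: its middle, underside.
- relay_cube: Loose blue relay, 28 x 28 x 30 mm, at the left; leave alone. Origin: middle of the underside.
Things that resemble listed ones, but are neither listed nor needed, are in the scene too. Of the things that look like the carrier, the larger one is meant.

How it is judged (in metres and radians):
On the way, in this order (a step that is already met when the one before it is completed fails the run):
1. the lamp points at the board, the dial still at rest (x of board_middle in the frame of lamp_pivot below -0.05 m and y of board_middle in the frame of lamp_pivot between -0.02 and 0.02 m and z of board_middle in the frame of lamp_pivot between -0.02 and 0.02 m and value of joint dial below 0.15 rad), for 0.3 s.
2. the dial is at the third click in the gripper's fingers (value of joint dial between 1.07 and 1.33 rad and contact force between the fingers and timer above 0.5 N), for 1 s.
At the end, for the whole second after the job is handed in: The lamp's axis passes within 20 mm (each way across) of the middle of the board, the fingers hold the dial still at the third click (1.07 to 1.33 rad), the carrier is within 12 mm and the other loose things within 30 mm of where they were (all of step 2 and x of board_middle in the frame of lamp_pivot below -0.05 m and y of board_middle in the frame of lamp_pivot between -0.02 and 0.02 m and z of board_middle in the frame of lamp_pivot between -0.02 and 0.02 m and velocity of joint dial between -0.1 and 0.1 rad/s and distance of carrier from where it was at the start of the episode below 0.012 m and distance of each of side_cutters, solder_reel, tape_amber, driver_red, relay_cube from where it was at the start of the episode below 0.03 m); the arm keeps its last pose, push and grip.
It fails at once if the dial is turned before the lamp points at the board (value of joint dial above 0.3 rad and not (x of board_middle in the frame of lamp_pivot below -0.05 m and y of board_middle in the frame of lamp_pivot between -0.03 and 0.03 m and z of board_middle in the frame of lamp_pivot between -0.03 and 0.03 m)).
It fails at once if the board and its carrier are pushed away (distance of carrier from where it was at the start of the episode above 0.012 m).
It fails at once if another thing is knocked about (distance of any of side_cutters, solder_reel, tape_amber, driver_red, relay_cube from where it was at the start of the episode above 0.03 m).
It also fails if it takes over 51 s, if anything falls off the work surface, if the arm or the gripper's body presses on something with over 40 N, if the wrist force passes 120 N, or if a joint passes its speed limit or range.

## Working session

There is one attempt and no reset: what is moved stays moved. The work goes in short steps, Python scripts to look and compute and a tool call to move; the robot and the scene stay as the last step left them, time stands still between calls to the robot, and variables do not carry over. Pictures are saved under pics/ and viewed, at most 10 in all, crops included, and the job is handed in when it is done.

Besides the shell and the picture viewer there is one more tool, called as name(argument=value, ...) on one line, values as JSON. jog_arm: Moves the arm, as the interface text tells. Its arguments: {"type":"object","properties":{"dp":{"type":"array"},"twist":{"type":"array"},"jaw":{"type":"number"}},"required":["dp","twist"]}

```bash
mkdir -p pics; python3 - <<'E'
from plant import bot
import cv2,numpy as np
a=bot.capture("top");b=bot.capture("scene")
cv2.imwrite("pics/top.png",a);cv2.imwrite("pics/scene.png",b)
for c in("top","scene"):
    p=bot.camera_params(c);print(c,p["fx"],p["cx"],p["cy"],np.round(p["R"],4).tolist(),np.round(p["t"],1))
    for l in("spot_lamp","lamp_ball","carrier","timer","dial","dial_grip"):
        print(l,[(np.round(d["bbox"]).astype(int).tolist(),round(d["confidence"],2)) for d in bot.find_in(c,l)][:4])
o=bot.get_obs();print({k:np.round(v,3).tolist() for k,v in o.items()})
E
```

```text
top 463.8989557405269 321.42234921649674 206.5431168477232 [[-0.0184, -0.9998, -0.0118], [-0.9952, 0.0194, -0.0963], [0.0965, 0.0099, -0.9953]] [ 173.   580.5 1297.9]
spot_lamp [([287, 221, 32, 70], 0.72), ([206, 234, 30, 16], 0.26), ([224, 267, 47, 20], 0.18)]
lamp_ball [([284, 220, 23, 69], 0.89)]
carrier [([333, 251, 42, 34], 0.97), ([387, 240, 32, 33], 0.92)]
timer [([460, 258, 49, 43], 0.69)]
dial []
dial_grip [([462, 256, 21, 19], 0.5)]
scene 367.60756995888994 316.91432671016054 195.76692695113863 [[-0.5892, -0.8079, -0.0132], [-0.5409, 0.4065, -0.7363], [0.6002, -0.4267, -0.6765]] [490.1 326.6 975. ]
spot_lamp [([304, 225, 50, 52], 0.84)]
lamp_ball [([303, 216, 46, 45], 0.65)]
carrier [([381, 210, 20, 20], 0.83), ([351, 237, 40, 22], 0.58), ([430, 182, 11, 12], 0.25)]
timer [([431, 191, 45, 37], 0.57)]
dial []
dial_grip [([353, 236, 34, 24], 0.26)]
{'time': 0.7, 'joint_positions': [-1.398, 0.342, 1.524, -0.0, 1.275, -0.146], 'dq': [0.0, 0.002, 0.0, -0.0, 0.001, 0.001], 'tau': [-0.001, -43.103, -24.444, 0.072, 0.048, 0.0], 'tool_pos': [164.575, -498.558, 226.742], 'tcp_rot': [3.141, 0.0, 0.319], 'contact_force': [-1.452, -0.191, -0.873], 'moment': [-0.014, -0.024, -0.04], 'finger_force': 0.0, 'grip_width': 91.538}
```

View pics/top.png

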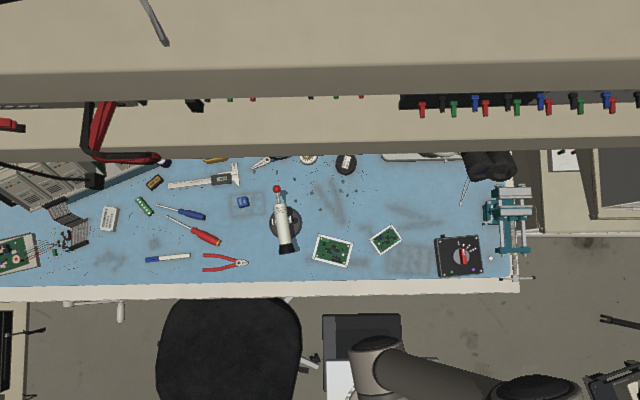

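View pics/scene.png

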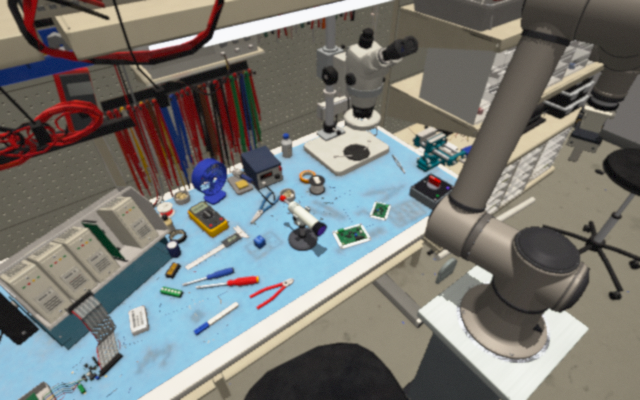

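Top view: the lamp is at (285,222), with its red ball at (276,189) and its nose at (287,250). The two carrier candidates are the board at (333,250), which is larger, and the one at (385,240), which is smaller. I choose (333,250). The timer is at (460,257). Next come precise positions and one close crop.

```bash
cat > h.py <<'E'
import numpy as np,cv2
from plant import bot
def ray(c,uv):
    p=bot.camera_params(c);R=np.array(p["R"]);t=np.array(p["t"])
    d=R.T@np.array([(uv[0]-p["cx"])/p["fx"],(uv[1]-p["cy"])/p["fy"],1]);return -R.T@t,d
def onz(c,uv,z):
    o,d=ray(c,uv);return o+d*(z-o[2])/d[2]
def tri(r):
    A=0;b=0
    for o,d in r:
        d=d/np.linalg.norm(d);P=np.eye(3)-np.outer(d,d);A=A+P;b=b+P@o
    return np.linalg.solve(A,b)
def red(img,box):
    x0,y0,x1,y1=box;s=cv2.cvtColor(img[y0:y1,x0:x1],cv2.COLOR_BGR2HSV)
    m=(((s[...,0]<8)|(s[...,0]>172))&(s[...,1]>140)&(s[...,2]>60)).astype(np.uint8)
    n,l,st,ce=cv2.connectedComponentsWithStats(m);i=1+np.argmax(st[1:,4]);return ce[i]+[x0,y0],st[i],l==i
E
python3 - <<'E'
from h import *
a=bot.capture("top");b=bot.capture("scene")
u,s,_=red(a,(265,178,288,200));v,s2,_=red(b,(272,188,292,208))
B=tri([ray("top",u),ray("scene",v)]);print("ball",u,s,v,s2,B.round(1),onz("top",u,120).round(1))
u,s,m=red(a,(445,240,480,275));yx=np.argwhere(m)
pts=np.array([onz("top",(x+445,y+240),78)[:2] for y,x in yx]);print("dial",u,s,pts.mean(0).round(1),cv2.minAreaRect(pts.astype(np.float32)))
for l,z in(("carrier",6),("timer",45),("spot_lamp",20)):
    for d in bot.masks_of("top",l)[:2]:
        yx=np.argwhere(d["pixels"]);pts=np.array([onz("top",(x,y),z)[:2] for y,x in yx],np.float32)
        print(l,round(d["confidence"],2),pts.mean(0).round(1),cv2.minAreaRect(pts))
def crop(i,x0,y0,x1,y1,w,h):return cv2.resize(i[y0:y1,x0:x1],(w,h),interpolation=cv2.INTER_CUBIC)
cv2.imwrite("pics/crop.png",np.vstack([crop(a,260,175,420,275,480,300),np.hstack([crop(a,430,230,490,285,240,220),crop(b,270,185,345,255,240,220)])]))
E
```

```text
ball [276.16216216 188.59459459] [ 8  8  7  7 37] [282.26923077 197.65384615] [ 8  7  6  6 26] [624.5 280.9 131.7] [625.5 281.3 120. ]
dial [463.  257.5] [15  9  7 15 50] [ 432.4 -220.4] ((436.4981994628906, -220.6563262939453), (39.40584182739258, 11.366660118103027), 6.090480804443359)
carrier 0.92 [487.3 -21.7] ((487.39349365234375, -21.26779556274414), (57.97825622558594, 80.28273010253906), 33.58307647705078)
carrier 0.91 [458.7 133.1] ((458.46270751953125, 132.84361267089844), (106.40601348876953, 73.8934097290039), 74.9044189453125)
timer 0.86 [ 436.4 -217. ] ((438.9425354003906, -217.25485229492188), (118.95390319824219, 131.7561492919922), 4.1314239501953125)
spot_lamp 0.57 [538.  269.1] ((551.3618774414062, 266.02679443359375), (89.1971664428711, 196.0746307373047), 89.19087982177734)
```

View pics/crop.png

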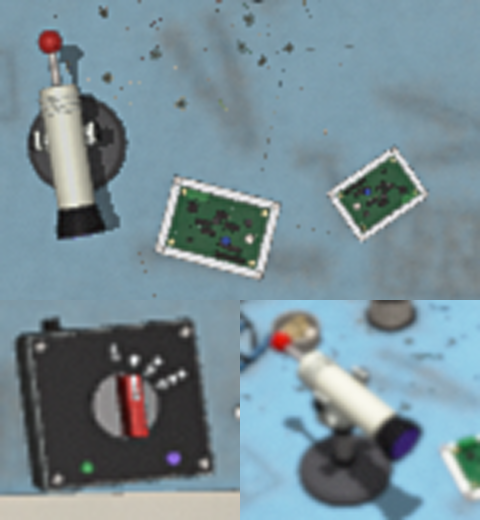

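The crop confirms the larger carrier (measured 106 x 74 mm, centre about (458,133)). It also shows the foot ellipse centred near top pixel (286,221.6), and the dial bar lying along +x with its dots to the clockwise side.

```bash
python3 - <<'E'
from h import *
B=np.array([624.5,280.9,131.7])
F=onz("top",(285.9,221.6),20);print("foot",F.round(1), "ball-foot dist",np.linalg.norm(B[:2]-F[:2]))
N=onz("top",(286.8,249),110);print("nose approx",N.round(1))
# pivot along line ball->nose from ball
d=(N-B)[:2];d/=np.linalg.norm(d);P2=B[:2]+d*85*np.cos(.138);print("pivot via axis",P2.round(1))
T=np.array([458.5,133,8])
for P in(F[:2],P2):
    P=np.r_[P,120];d=T-P;d/=np.linalg.norm(d);print("goal ball",(P-85*d).round(1),"swivel az",np.arctan2(-d[1],-d[0]),"now",np.arctan2(*(B-P)[[1,0]]),"tilt",np.arcsin(-d[2]))
p=bot.camera_params("wrist");R=np.array(p["R"]);print((-R.T@p["t"]).round(1),R.round(3).tolist(),p["fx"],p["cx"],p["cy"])
E
```

```text
foot [543.1 265.   20. ] ball-foot dist 82.97630576972679
nose approx [464.  255.5 110. ]
pivot via axis [541.3 267.7]
goal ball [580.4 323.2 169.4] swivel az 1.0008703695100611 now 0.19329405030777166 tilt 0.6204482904150045
goal ball [577.7 326.8 169.1] swivel az 1.0195479269372718 now 0.15692903898514832 tilt 0.6161354902620901
[ 244.4 -472.5  384.7] [[0.313, -0.95, 0.001], [-0.903, -0.297, 0.309], [-0.293, -0.097, -0.951]] 309.70691628693146 318.53694224960896 197.45163957122477
```

jog_arm(dp=[[0.044,-0.033,-0.003],[0.044,-0.033,-0.003],[0.044,-0.033,-0.003],[0.044,-0.033,-0.003],[0.044,-0.033,-0.003],[0.044,-0.033,-0.003],[0,0,0],[0,0,0]], twist=[0,0,0,0,0,0,0,0])

```text
time: 1.95
tool_pos: [353.2, -228.0, 244.8]
tcp_rot: [3.141, 0.0, 0.32]
contact_force: [-0.3, -0.1, -0.7]
grip_width: 91.7
finger_force: 0.0
```

```bash
python3 - <<'E'
from h import *
o=bot.get_obs();print(o["time"],np.round(o["tool_pos"],1),np.round(o["tcp_rot"],3))
a=bot.capture("wrist");cv2.imwrite("pics/w1.png",a)
for l in("dial_grip","timer","carrier","spot_lamp"):print(l,[(np.round(d["bbox"]).tolist(),round(d["confidence"],2)) for d in bot.find_in("wrist",l)][:3])
E
```

```text
1.95 [ 353.2 -228.   244.8] [3.141 0.    0.32 ]
dial_grip [([338.0, 102.0, 43.0, 44.0], 0.88)]
timer [([336.0, 101.0, 122.0, 114.0], 0.87)]
carrier [([112.0, 32.0, 65.0, 65.0], 0.8), ([206.0, 27.0, 67.0, 53.0], 0.59)]
spot_lamp [([38.0, 11.0, 74.0, 17.0], 0.74)]
```

View pics/w1.png

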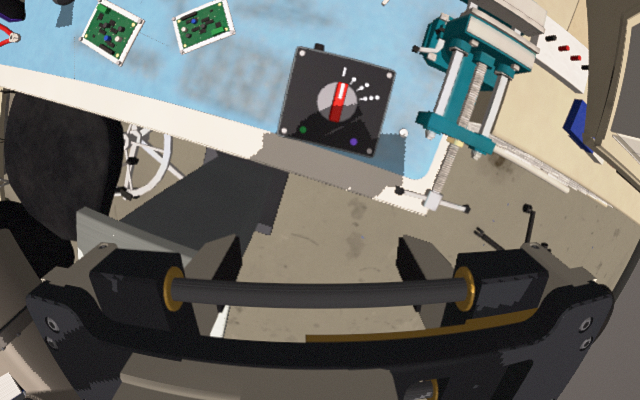

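Wrist view: the timer's corners are near (298,48), (396,72), (373,156) and (279,133), and the red bar at (340,102) points to the white rest line. The larger carrier is at (112,32). The vise on the right at (465,80) is to be kept clear.

```bash
cat >> h.py <<'E'
def wz(p,uv,z):
    R=np.array(p["R"]);t=np.array(p["t"]);q=(np.array(uv,float).reshape(-1,2)-[p["cx"],p["cy"]])/[p["fx"],p["fy"]]
    r=np.linalg.norm(q,axis=1,keepdims=True);d=np.hstack([q/np.maximum(r,1e-9)*np.sin(r),np.cos(r)])@R
    o=-R.T@t;return o+d*((z-o[2])/d[:,2])[:,None]
E
python3 - <<'E'
from h import *
a=cv2.imread("pics/w1.png");p=bot.camera_params("wrist")
u,s,m=red(a,(315,78,365,130));yx=np.argwhere(m)[:,::-1]+[315,78]
w=wz(p,yx,81.5)[:,:2].astype(np.float32);print("bar",u,s,cv2.minAreaRect(w))
C=wz(p,[(298,48),(396,72),(373,156),(279,133)],45);print("timer",C.round(1).tolist(),C.mean(0).round(1))
h=cv2.cvtColor(a,cv2.COLOR_BGR2HSV)
for l,z in(("timer",45),("carrier",6)):
  for d in bot.masks_of("wrist",l)[:2]:
    yx=np.argwhere(d["pixels"])[:,::-1];print(l,cv2.minAreaRect(wz(p,yx,z)[:,:2].astype(np.float32)))
E
```

```text
bar [337.21787709 103.88547486] [ 14   4  19  41 358] ((437.19879150390625, -222.2299346923828), (42.18785858154297, 10.910244941711426), 4.016463279724121)
timer [[483.4, -162.0, 45.0], [494.1, -276.6, 45.0], [391.1, -284.3, 45.0], [382.5, -171.2, 45.0]] [ 437.8 -223.5   45. ]
timer ((440.8965759277344, -222.3016357421875), (116.9249038696289, 119.61738586425781), 4.505448818206787)
timer ((458.6128234863281, 99.04766845703125), (101.30171966552734, 68.9803695678711), 73.66397094726562)
carrier ((461.311279296875, 130.9241485595703), (110.95503234863281, 75.2401123046875), 72.8782730102539)
carrier ((488.9570007324219, -24.096328735351562), (59.53284454345703, 85.39118957519531), 33.47762680053711)
```

jog_arm(dp=[[0.033,-0.041,0],[0.033,-0.041,0],[0.033,-0.041,0],[0.033,-0.041,0],[0.033,-0.041,0],[0.033,-0.041,0],[0.033,-0.041,0],[0.033,-0.041,0],[0,0,0],[0,0,0]], twist=[0,0,0,0,0,0,0,0,0,0])

```text
time: 3.55
tool_pos: [500.9, 165.9, 244.3]
tcp_rot: [3.141, 0.001, 0.319]
contact_force: [-0.3, -0.1, 0.3]
grip_width: 92.0
finger_force: 0.0
```

```bash
python3 - <<'E'
from h import *
o=bot.get_obs();print(o["time"],np.round(o["tool_pos"],1),np.round(o["tcp_rot"],3))
p=bot.camera_params("wrist");a=bot.capture("wrist");cv2.imwrite("pics/w2.png",a)
np.savez("w2.npz",**{k:np.array(v) for k,v in p.items()})
for l,z in(("carrier",6),):
  for d in bot.masks_of("wrist",l)[:2]:
    yx=np.argwhere(d["pixels"])[:,::-1];print(l,cv2.minAreaRect(wz(p,yx,z)[:,:2].astype(np.float32)))
E
```

```text
3.55 [500.9 165.9 244.3] [3.141e+00 1.000e-03 3.190e-01]
carrier ((461.69158935546875, 133.3566436767578), (107.00296783447266, 77.67347717285156), 74.02880859375)
carrier ((489.79144287109375, -19.752845764160156), (62.5096549987793, 84.39324188232422), 33.319580078125)
```

View pics/w2.png

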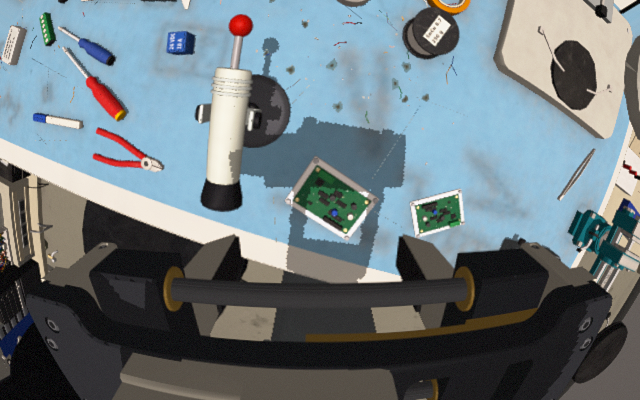

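The ball is at (241,25), the yoke ends at about (197,113) and (262,119), and the carrier is at (333,198). The relay at (180,42) and the reel at (430,33) are well below or clear of the finger path.

```bash
python3 - <<'E'
from h import *
a=cv2.imread("pics/w2.png");p=dict(np.load("w2.npz"))
u,s,m=red(a,(220,5,262,45));B2=wz(p,u,131.7)[0];print("ball",u,s,B2.round(1))
# triangulate with top, scene
R=p["R"];o=-R.T@p["t"]
r=[(o,B2-o),ray("top",(276.16,188.59)),ray("scene",(282.27,197.65))];B=tri(r);print(B.round(1),tri(r[:2]).round(1),tri([r[0],r[2]]).round(1))
Y=wz(p,[(197,113),(262,119)],120);print(Y.round(1).tolist(),np.linalg.norm(Y[0]-Y[1]),Y.mean(0).round(1))
N=wz(p,[(204,187),(243,187)],120);print("hood",N.round(1).tolist())
P=Y.mean(0);T=np.array([460.5,133,8])
for P in(P,np.array([543.1,265,120]),):
    d=T-P;d/=np.linalg.norm(d);print("len",np.linalg.norm(B-P),"goal",(P-85*d).round(1),np.arctan2(-d[1],-d[0]),"now",np.arctan2(*(B-P)[[1,0]]))
E
```

```text
ball [240.22077922  25.07272727] [  9  10  23  21 385] [625.9 278.6 131.7]
[625.6 280.1 130.1] [625.8 280.6 125.7] [626.9 279.9 129.2]
[[537.5, 298.7, 120.0], [549.0, 235.7, 120.0]] 64.1010119980281 [543.2 267.2 120. ]
hood [[468.4, 274.5, 120.0], [480.8, 235.8, 120.0]]
len 83.99887097217814 goal [579.6 326.2 169.2] 1.0184005351800884 now 0.1559112185498875
len 84.47524670956871 goal [579.7 323.5 169.6] 1.0116524233499637 now 0.18146897034936807
```

jog_arm(dp=[[0.0386,-0.0173,0],[0.0386,-0.0173,0],[0.0386,-0.0173,0],[0.0386,-0.0173,0],[0,0,0.02],[0,0,0.04],[0,0,0],[0,0,0]], twist=[0,0,0,0,8.9,0,0,0], jaw=0.06)

```text
time: 4.65
tool_pos: [626.8, 279.8, 186.5]
tcp_rot: [-3.141, -0.002, 0.162]
contact_force: [-0.2, -0.3, 0.9]
grip_width: 60.3
finger_force: 0.0
```

```bash
python3 - <<'E'
from h import *
o=bot.get_obs();print(o["time"],np.round(o["tool_pos"],1),np.round(o["tcp_rot"],3))
p=bot.camera_params("wrist");a=bot.capture("wrist");cv2.imwrite("pics/w3.png",a)
R=np.array(p["R"]);print((-R.T@p["t"]).round(1))
s=cv2.cvtColor(a,cv2.COLOR_BGR2HSV);m=(((s[...,0]<8)|(s[...,0]>172))&(s[...,1]>140)&(s[...,2]>60)).astype(np.uint8)
n,l,st,ce=cv2.connectedComponentsWithStats(m)
for i in range(1,n):
    if st[i,4]>150:print(st[i],ce[i],wz(p,ce[i],130).round(1))
E
```

```text
4.65 [626.8 279.8 186.5] [-3.141e+00 -2.000e-03  1.620e-01]
[709.5 293.  344.6]
[304 202  29  27 629] [317.73608903 215.18124006] [[627.5 280.2 130. ]]
[116 215  53  38 776] [140.625      235.86340206] [[582. 428. 130.]]
```

View pics/w3.png

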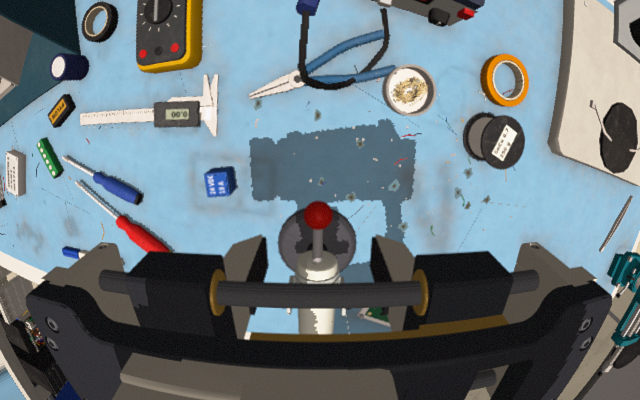

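The ball at (318,215) is centred between the fingers, so I descend and grip.

jog_arm(dp=[[0,0,0.025],[0,0,0.025],[0,0,0.0235],[0,0,0],[0,0,0]], twist=[0,0,0,0,0])

```text
time: 5.32
tool_pos: [627.2, 280.8, 113.5]
tcp_rot: [-3.141, -0.003, 0.163]
contact_force: [0.1, 0.6, 0.6]
grip_width: 59.8
finger_force: 0.0
```

jog_arm(dp=[[0,0,0],[0,0,0],[0,0,0],[0,0,0],[0,0,0],[0,0,0]], twist=[0,0,0,0,0,0], jaw=0.0)

```text
time: 6.08
tool_pos: [626.1, 280.4, 111.2]
tcp_rot: [3.141, -0.0, 0.163]
contact_force: [0.2, -1.1, 0.9]
grip_width: 20.0
finger_force: 30.0
```

```bash
python3 - <<'E'
from h import *
P=np.array([542.5,266.3,120]);n=12
az=np.linspace(.163,1.018,n+1);ti=np.linspace(.13,.616,n+1)
B=P+85*np.c_[np.cos(ti)*np.cos(az),np.cos(ti)*np.sin(az),np.sin(ti)]
for i in range(n):
    d=B[i+1]-B[i];c,s=np.cos(az[i]),np.sin(az[i]);print([round((c*d[0]+s*d[1])/1e3,4),round((s*d[0]-c*d[1])/1e3,4),round(-d[2]/1e3,4)],round(-np.degrees(az[1]-az[0]),2))
print(B[-1])
E
```

```text
[np.float64(-0.0007), np.float64(-0.006), np.float64(-0.0034)] -4.08
[np.float64(-0.0009), np.float64(-0.0059), np.float64(-0.0034)] -4.08
[np.float64(-0.001), np.float64(-0.0059), np.float64(-0.0034)] -4.08
[np.float64(-0.0011), np.float64(-0.0058), np.float64(-0.0033)] -4.08
[np.float64(-0.0013), np.float64(-0.0057), np.float64(-0.0033)] -4.08
[np.float64(-0.0014), np.float64(-0.0056), np.float64(-0.0032)] -4.08
[np.float64(-0.0015), np.float64(-0.0055), np.float64(-0.0032)] -4.08
[np.float64(-0.0016), np.float64(-0.0054), np.float64(-0.0031)] -4.08
[np.float64(-0.0018), np.float64(-0.0053), np.float64(-0.0031)] -4.08
[np.float64(-0.0019), np.float64(-0.0052), np.float64(-0.003)] -4.08
[np.float64(-0.002), np.float64(-0.0051), np.float64(-0.0029)] -4.08
[np.float64(-0.0021), np.float64(-0.0049), np.float64(-0.0028)] -4.08
[578.92754535 325.34367737 169.1108756 ]
```

jog_arm(dp=[[-0.0007,-0.006,-0.0034],[-0.0009,-0.0059,-0.0034],[-0.001,-0.0059,-0.0034],[-0.0011,-0.0058,-0.0033],[-0.0013,-0.0057,-0.0033],[-0.0014,-0.0056,-0.0032],[0,0,0]], twist=[-4.08,-4.08,-4.08,-4.08,-4.08,-4.08,0])

```text
time: 6.95
tool_pos: [609.4, 311.6, 131.8]
tcp_rot: [3.141, -0.003, 0.591]
contact_force: [2.9, 1.2, 1.6]
grip_width: 19.7
finger_force: 30.0
```

jog_arm(dp=[[-0.0015,-0.0055,-0.0032],[-0.0016,-0.0054,-0.0031],[-0.0018,-0.0053,-0.0031],[-0.0019,-0.0052,-0.003],[-0.002,-0.0051,-0.0029],[-0.0021,-0.0049,-0.0028],[0,0,0],[0,0,0],[0,0,0]], twist=[-4.08,-4.08,-4.08,-4.08,-4.08,-4.08,0,0,0])

```text
time: 8.07
tool_pos: [580.2, 326.7, 150.2]
tcp_rot: [3.141, -0.003, 1.016]
contact_force: [2.0, 4.6, 4.5]
grip_width: 20.4
finger_force: 30.0
```

```bash
python3 - <<'E'
from h import *
o=bot.get_obs();print({k:np.round(o[k],2).tolist() for k in("time","tool_pos","tcp_rot","contact_force","joint_positions")})
a=bot.capture("scene");b=bot.capture("top");c=bot.capture("wrist")
cv2.imwrite("pics/s4.png",np.vstack([cv2.resize(a[160:270,260:400],(560,290)),cv2.resize(c[180:,160:480],(560,300))]))
E
```

```text
{'time': 8.07, 'tool_pos': [580.19, 326.72, 150.2], 'tcp_rot': [3.14, -0.0, 1.02], 'contact_force': [1.98, 4.57, 4.55], 'joint_positions': [0.4, 0.66, 1.2, 0.0, 1.27, 0.95]}
```

View pics/s4.png

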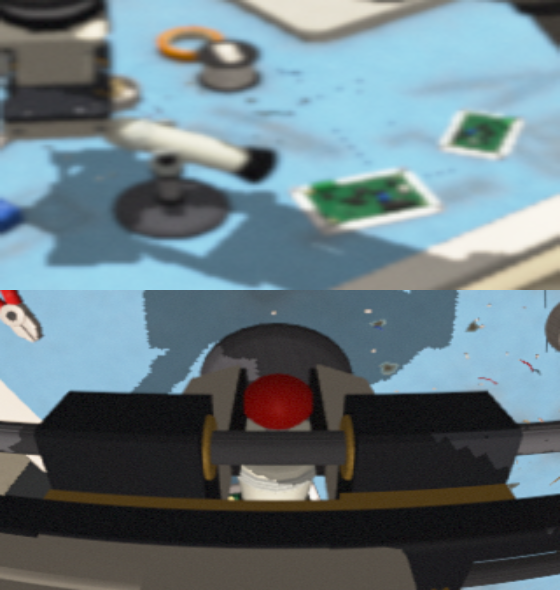

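The ball is held between the pads and the lamp is tilted towards the board. I release it, lift and check the aim.

jog_arm(dp=[[0,0,0],[0,0,0],[0,0,0],[0,0,0],[0,0,-0.02],[0,0,-0.04],[0,0,-0.03],[0,0,0],[0,0,0]], twist=[0,0,0,0,0,0,0,0,0], jaw=0.06)

```text
time: 9.35
tool_pos: [578.8, 325.5, 238.0]
tcp_rot: [-3.14, 0.002, 1.018]
contact_force: [0.1, -1.1, -0.1]
grip_width: 60.2
finger_force: 0.0
```

```bash
python3 - <<'E'
from h import *
o=bot.get_obs();print({k:np.round(o[k],2).tolist() for k in("time","tool_pos","contact_force")})
p=bot.camera_params("wrist");c=bot.capture("wrist");cv2.imwrite("pics/w5.png",c)
np.savez("w5.npz",**{k:np.array(v) for k,v in p.items()})
s=cv2.cvtColor(c,cv2.COLOR_BGR2HSV);m=(((s[...,0]<8)|(s[...,0]>172))&(s[...,1]>140)&(s[...,2]>60)).astype(np.uint8)
n,l,st,ce=cv2.connectedComponentsWithStats(m)
for i in range(1,n):
    if st[i,4]>150:print(st[i],ce[i],wz(p,ce[i],169).round(1))
E
```

```text
{'time': 9.35, 'tool_pos': [578.82, 325.53, 237.97], 'contact_force': [0.06, -1.15, -0.1]}
[553  13  87  22 311] [600.72347267  24.25723473] [[920.3 340.7 169. ]]
[191  49  20  66 992] [200.23891129  83.43649194] [[555.8 457.5 169. ]]
[576  53  64  15 468] [617.05128205  59.12606838] [[928.9 299.5 169. ]]
[583  75  57  17 377] [620.36339523  80.02122016] [[923.6 277.5 169. ]]
[167 102  33  68 467] [184.04282655 135.04282655] [[521.8 432.6 169. ]]
[602 102  38  12 269] [623.04460967 106.60223048] [[916.1 249.5 169. ]]
[146 120  46  55 411] [167.3406326  147.38442822] [[503.3 433.4 169. ]]
[306 190  28  28 589] [319.3565365  203.67062818] [[582.  329.3 169. ]]
```

jog_arm(dp=[[-0.045,0,-0.005],[-0.045,0,-0.005],[-0.045,0,0],[-0.02,0,0],[0,0,0],[0,0,0]], twist=[0,0,0,0,0,0])

```text
time: 10.15
tool_pos: [498.2, 194.3, 248.6]
tcp_rot: [-3.141, 0.0, 1.018]
contact_force: [-0.1, -0.3, -0.4]
grip_width: 59.7
finger_force: 0.0
```

```bash
python3 - <<'E'
from h import *
p5=dict(np.load("w5.npz"));p=bot.camera_params("wrist");c=bot.capture("wrist");cv2.imwrite("pics/w6.png",c)
np.savez("w6.npz",**{k:np.array(v) for k,v in p.items()})
s=cv2.cvtColor(c,cv2.COLOR_BGR2HSV);m=(((s[...,0]<8)|(s[...,0]>172))&(s[...,1]>140)&(s[...,2]>60)).astype(np.uint8)
n,l,st,ce=cv2.connectedComponentsWithStats(m)
def wr(p,u):
    o=-np.array(p["R"]).T@p["t"];return o,wz(p,u,100)[0]-o
for i in range(1,n):
    if st[i,4]>150:
        B=tri([wr(p5,(319.36,203.67)),wr(p,ce[i])]);print(st[i],ce[i],wz(p,ce[i],169).round(1),B.round(1))
for d in bot.masks_of("wrist","carrier")[:2]:
    yx=np.argwhere(d["pixels"])[:,::-1];print(cv2.minAreaRect(wz(p,yx,6)[:,:2].astype(np.float32)))
E
```

```text
[171   0  26  56 379] [185.2823219   26.92612137] [[486.4 377.5 169. ]] [548.7 344.1 237.6]
[305   0  28  21 485] [318.8371134    9.17319588] [[580.2 326.6 169. ]] [581.  327.9 164. ]
[148  14  40  48 368] [166.36684783  38.25271739] [[468.  380.6 169. ]] [546.4 342.8 252.8]
((460.8254699707031, 133.5849609375), (107.41517639160156, 76.91793823242188), 73.57622528076172)
((471.89141845703125, 9.958215713500977), (27.409481048583984, 20.854021072387695), 56.36640930175781)
```

View pics/w6.png

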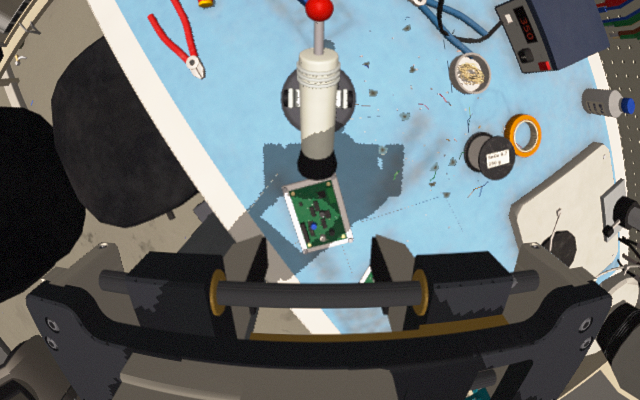

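The lamp axis at column ~318 lines up with the board middle at (318,214), so the swivel is right. I check the tilt by projecting a lamp model into the pictures.

```bash
python3 - <<'E'
from h import *
p=dict(np.load("w6.npz"));c=cv2.imread("pics/w6.png");g=cv2.cvtColor(c,cv2.COLOR_BGR2GRAY)
print("col318 gray",g[150:184,318].tolist())
b=bot.capture("scene");v,s,_=red(b,(268,170,310,215));print("scene ball",v,s)
t=bot.capture("top");ut,s,_=red(t,(250,180,285,215));print("top ball",ut,s)
R0=p["R"];o=-R0.T@p["t"]
print("tri",tri([(o,wz(p,(318.84,9.17),100)[0]-o),ray("scene",v),ray("top",ut)]).round(1))
def wproj(X):
    q=X@p["R"].T+p["t"];r=np.hypot(q[:,0],q[:,1]);th=np.arctan2(r,q[:,2]);return np.c_[p["cx"]+p["fx"]*th*q[:,0]/r,p["cy"]+p["fy"]*th*q[:,1]/r]
ps=bot.camera_params("scene")
P=np.array([542.5,266.3,120]);az=1.018
for ti in(.5,.55,.6,.65,.7):
    e=np.array([np.cos(az),np.sin(az),0]);bk=np.cos(ti)*e+[0,0,np.sin(ti)];up=-np.sin(ti)*e+[0,0,np.cos(ti)];y=np.cross(up,bk)
    a=np.linspace(0,6.28,60)[:,None];rim=P-88*bk+22*(np.cos(a)*up+np.sin(a)*y);w=wproj(rim)
    rim2=P-63*bk+22*(np.cos(a)*up+np.sin(a)*y);w2=wproj(rim2);B=P+85*bk;q=np.array(ps["R"])@B+ps["t"]
    print(ti,"rim rows",w[:,1].min().round(1),w[:,1].max().round(1),"hood start top row",w2[:,1].min().round(1),"cols",w[:,0].min().round(),w[:,0].max().round(),"ball row",wproj(B[None])[0].round(1),"scene ball",(q[:2]/q[2]*ps["fx"]+[ps["cx"],ps["cy"]]).round(1))
E
```

```text
col318 gray [144, 144, 144, 142, 141, 142, 140, 145, 141, 84, 34, 16, 21, 18, 20, 20, 26, 23, 18, 24, 19, 20, 26, 18, 22, 12, 20, 19, 21, 46, 102, 174, 128, 80]
scene ball [275.28125 203.34375] [ 4 31  7  6 32]
top ball [255.92857143 204.19047619] [ 3 21  7  7 42]
tri [580.5 328.4 167.8]
0.5 rim rows 158.0 185.0 hood start top row 140.4 cols 298.0 339.0 ball row [318.3   8. ] scene ball [275.5 205.2]
0.55 rim rows 154.8 182.7 hood start top row 137.9 cols 298.0 338.0 ball row [318.3   9.2] scene ball [276.1 204.3]
0.6 rim rows 151.5 180.3 hood start top row 135.3 cols 299.0 338.0 ball row [318.3  10.7] scene ball [276.8 203.3]
0.65 rim rows 148.2 177.8 hood start top row 132.6 cols 299.0 338.0 ball row [318.3  12.4] scene ball [277.5 202.4]
0.7 rim rows 144.8 175.1 hood start top row 129.9 cols 299.0 338.0 ball row [318.3  14.5] scene ball [278.4 201.5]
```

Hood rim, scene ball and triangulation all give a tilt near 0.6, against 0.616 needed, so the aim is good to about 5 mm. Now the dial.

jog_arm(dp=[[0,0,0],[0,0,0],[0,0,0],[0,0,0],[0,0,0],[0,0,0],[0,0,0]], twist=[9.05,9.05,9.05,9.05,9.05,9.05,0])

```text
time: 11.22
tool_pos: [498.0, 194.3, 249.0]
tcp_rot: [3.141, 0.0, 0.072]
contact_force: [-0.3, 0.3, 0.7]
grip_width: 60.2
finger_force: 0.0
```

jog_arm(dp=[[-0.0112,0.0513,0.006],[-0.0112,0.0513,0.006],[-0.0112,0.0513,0.006],[-0.0112,0.0513,0.006],[-0.0112,0.0513,0.006],[-0.0112,0.0513,0.006],[-0.0112,0.0513,0.006],[-0.0112,0.0513,0.006],[0,0,0],[0,0,0]], twist=[0,0,0,0,0,0,0,0,0,0])

```text
time: 12.48
tool_pos: [437.4, -221.4, 201.2]
tcp_rot: [-3.141, 0.0, 0.072]
contact_force: [0.1, 0.3, 0.3]
grip_width: 60.3
finger_force: 0.0
```

```bash
python3 - <<'E'
from h import *
o=bot.get_obs();print({k:np.round(o[k],3).tolist() for k in("time","tool_pos","tcp_rot","joint_positions")})
p=bot.camera_params("wrist");c=bot.capture("wrist");cv2.imwrite("pics/w7.png",c)
for d in bot.find_in("wrist","dial_grip")[:2]:print(d)
s=cv2.cvtColor(c,cv2.COLOR_BGR2HSV);m=(((s[...,0]<8)|(s[...,0]>172))&(s[...,1]>140)&(s[...,2]>60)).astype(np.uint8)
n,l,st,ce=cv2.connectedComponentsWithStats(m)
for i in range(1,n):
    if st[i,4]>200:print(st[i],ce[i],cv2.minAreaRect(wz(p,np.argwhere(l==i)[:,::-1],81.5)[:,:2].astype(np.float32)))
E
```

```text
{'time': 12.475, 'tool_pos': [437.429, -221.413, 201.175], 'tcp_rot': [-3.141, 0.0, 0.072], 'joint_positions': [-0.625, 0.302, 1.657, 0.0, 1.183, 0.874]}
{'bbox': [318.0, 184.9, 46.4, 54.1], 'confidence': 0.6}
{'bbox': [8.7, 123.8, 17.4, 32.7], 'confidence': 0.5}
[313 164  12  48 482] [318.47095436 189.3340249 ] ((440.5802917480469, -221.4874725341797), (45.779327392578125, 10.506519317626953), 4.091272830963135)
```

View pics/w7.png

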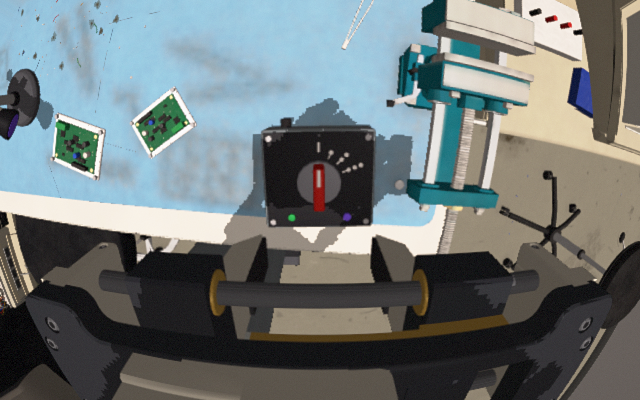

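The bar at (318,188) is centred between the fingers and points at the rest mark. I descend and grip it.

jog_arm(dp=[[0,0,0.03],[0,0,0.03],[0,0,0.03],[0,0,0.03],[0,0,0.02],[0,0,0],[0,0,0]], twist=[0,0,0,0,0,0,0])

```text
time: 13.45
tool_pos: [438.2, -221.5, 62.3]
tcp_rot: [3.141, -0.001, 0.072]
contact_force: [-0.2, 0.5, 0.5]
grip_width: 60.5
finger_force: 0.0
```

jog_arm(dp=[[0,0,0],[0,0,0],[0,0,0],[0,0,0],[0,0,0],[0,0,0]], twist=[0,0,0,0,0,0], jaw=0.0)

```text
time: 14.2
tool_pos: [437.3, -221.4, 61.3]
tcp_rot: [-3.141, 0.0, 0.07]
contact_force: [0.7, 3.0, 1.3]
grip_width: 10.9
finger_force: 30.0
```

jog_arm(dp=[[0,0,0],[0,0,0],[0,0,0],[0,0,0],[0,0,0],[0,0,0]], twist=[5.8,5.8,5.8,5.8,5.8,5.8])

```text
time: 14.95
tool_pos: [437.4, -221.0, 61.3]
tcp_rot: [-3.141, 0.001, -0.54]
contact_force: [1.2, 4.6, 2.0]
grip_width: 10.6
finger_force: 30.0
```

jog_arm(dp=[[0,0,0],[0,0,0],[0,0,0],[0,0,0],[0,0,0],[0,0,0],[0,0,0],[0,0,0]], twist=[5.8,5.8,5.8,5.8,5.8,5.8,0,0])

```text
time: 15.95
tool_pos: [437.7, -220.7, 61.3]
tcp_rot: [-3.141, 0.001, -1.144]
contact_force: [2.2, 6.5, 1.1]
grip_width: 10.5
finger_force: 30.0
```

```bash
python3 - <<'E'
from h import *
o=bot.get_obs();print({k:np.round(o[k],3).tolist() for k in("time","tool_pos","tcp_rot","contact_force","moment","grip_width")})
c=bot.capture("wrist");cv2.imwrite("pics/w8.png",cv2.resize(c[100:300,200:440],(720,600)))
b=bot.capture("scene");v,s,_=red(b,(268,170,310,215));print("scene ball",v,s)
E
```

```text
{'time': 15.95, 'tool_pos': [437.668, -220.748, 61.324], 'tcp_rot': [-3.141, 0.001, -1.144], 'contact_force': [2.189, 6.501, 1.056], 'moment': [1.103, -0.421, 0.152], 'grip_width': 10.503}
scene ball [275.28125 203.34375] [ 4 31  7  6 32]
```

View pics/w8.png

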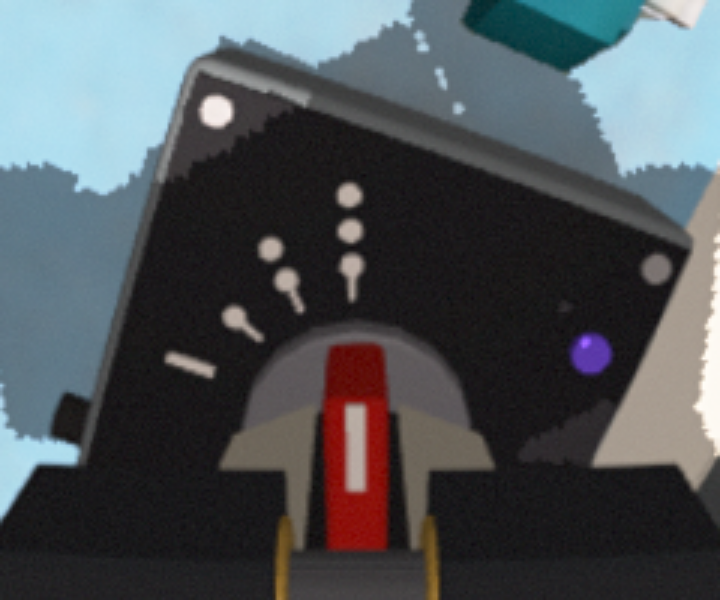

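The bar points straight at the three-dot mark and the lamp hasn't moved. I hold for over 1 s, then hand in.

jog_arm(dp=[[0,0,0],[0,0,0],[0,0,0],[0,0,0],[0,0,0],[0,0,0],[0,0,0],[0,0,0],[0,0,0],[0,0,0]], twist=[0,0,0,0,0,0,0,0,0,0])

```text
time: 17.3
tool_pos: [437.7, -220.7, 61.3]
tcp_rot: [-3.141, 0.001, -1.144]
contact_force: [2.7, 6.1, 1.6]
grip_width: 10.5
finger_force: 30.0
```

```bash
python3 -c "
from plant import bot
o=bot.get_obs();print(o['time'],o['tcp_rot'],o['grip_width']);print(bot.close_job())"
```

```text
17.3 [-3.14071525e+00  1.19707777e-03 -1.14444680e+00] 10.528641826574978
the job is handed in; nothing more can be done
None
```

Job handed in at 17.3 s with the lamp aimed at the board (by my measurement within about 5 mm of its middle) and the gripper holding the dial at the three-dot click; the hand-in gave no verdict.

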